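Release the latch and hold the drive cap off

ROBOT

A 6-joint arm with a two-finger parallel gripper is mounted at the origin on the work surface. World frame = base frame: x ahead of the robot, y to its left, z up, the work surface at z = 0. Lengths are in m, angles in rad, forces in N, time in s.
With the tool pointing down it reaches from about 0.375 to 0.75 m from the base axis. Payload 9 kg.
Tool frame: the origin (TCP) lies at the very end of the fingers, on their centre line; the grasp point (between the pads) lies 19 mm behind it; z points along the fingers, y is the line along which they close (so a half turn about z gives the same grasp; the last joint's range is limited). The gripper opens to 85 mm and grips with 20 to 120 N. Pads are 22 mm wide; open, the fingers measure 114 mm over their backs; the gripper's body (76 mm by 85 mm) begins 54 mm behind the grasp point. The pads swing forward as they close: fully open they stand 13 mm farther back than shut.
Start: joints at [0.974, 0.104, 0.097, 1.564, 0, 1.353], TCP at [0.222, 0.557, 0.2] pointing down, gripper open.
Joint ranges: [-2.99, 2.99], [-0.84, 1.86], [-1.1, 1.16], [-1.84, 2.11], [-1.51, 1.56], [-3.14, 3.14]. Speed limits (rad/s): [2.22, 2.22, 2.57, 3.14, 3.14, 3.14].

INTERFACE

Orientations are given as a unit quaternion [x, y, z, w].
In Python, from station import r gives the robot as it stands.
- The arm moves only by the tool send_rows, never from a script. Its argument "commands" is a list of rows, each an object with "linear": the shift along the tool's x, y, z in cm, a list of three; "turn": the turn about the tool's z in rad. In form: [{"linear": [dx, dy, dz], "turn": turn}, ...]. A call has exactly 5 rows; each row is the pose to reach, as a shift and turn from the pose commanded when the call began, along the tool's axes at that moment; what a row does not reach only later rows make up. A row lasts 1/12 s, in which the tool goes at most 41.7 mm and 7.16 degrees, less where a joint would pass 70% of its speed; a pose out of reach is approached as far as the arm can. A call with a gripper value outside its range is refused whole. "hand" is the closure in counts, from 0 (fully open) to 255 (shut), set as the call begins (left out, the last holds). The fingers move at their own pace and stop on an object; the grip force is fixed at half the most. Time passes only in rows, so rows that repeat a pose let the fingers close, or fill a call up. It gives the time, the measured TCP pose, the force, the opening and the grip force at its end, in the units of the state.
- r.observe(): the state, without advancing time (a new reading comes with each control period).
- r.camera(name): name is "scene" or "side" or "wrist"; returns a dict with "frame" (480x640x3 uint8, blue, green, red), "fx", "fy", "cx", "cy" (pixels), "R" (3x3) and "t" (3): a world point X has camera coordinates R X + t; the wrist camera has in their place "hand_eye" (4x4, takes a point from camera to tool coordinates, whose origin is the TCP and whose axes are the flange's). Camera axes: x right, y down, z forward; pixel columns grow to the right and rows downward; lengths in m; the calibration is good to about 2 mm. The wrist camera is an equidistant fisheye: a pixel r from the principal point sees the ray r / f radians off the axis. A picture is of the moment at which its call begins: read the wrist's pose just before it. There is no depth.
- r.hand_in(): hands the job in; it is judged then, once.
The state is a dict: "t": time; "joint_positions": joint angles; "qvel": joint speeds; "joint_torque": joint torques, N m; "ee_pos": TCP position; "tool_rot": TCP orientation; "force": force on the tool from outside, world axes, zero at the start; "wrist_torque": the same for the moment, N m; "opening": finger opening in m; "grip_force": force on a finger pad.
Only numpy, scipy, OpenCV 4.12 (cv2) and the standard library are available. Lean on these libraries where they do the work, as an engineer would, in place of code of your own. Each camera call takes 0.05 s, during which the arm holds its last target. There are 200 camera calls.

TASK

A latch locks the brown finned cap on the avocado-green kitchen machine: take the orange-handled pin from its wooden block, push it fully home in the white-ringed hole beside the cap and leave it there. Then find out which way the cap loosens (the wrong way it turns only a little and stops firmly), turn it free and lift it off. Finish while still holding the cap in the gripper, in the air at least 5 cm above where it sat and touching nothing else, with the other things on the counter left where they are.

Things in the scene. Friction and masses are not known exactly. Their poses are not given: they have to be found in the camera images.
- machine: fixed avocado-green kitchen machine, 150 x 325 mm on plan; origin at the centre of its underside below the deck, z up, y along its length. Flat deck 70 mm high from y = -150 to +85 mm; at y = +85 to +175 mm a can-opener head 162 mm high. Port with the cap at y = -10 mm, pin hole at y = -110 mm (both x = 0)
- port (a point): centre of the drive port at deck height, under the cap; axes as the machine's. A chrome collar, 79 mm across and 5 mm high, stands around the cap
- pin_hole (a point): mouth of the vertical pin hole in the deck, 10.5 mm across, 2 mm chamfer, white ring around it. 20 mm down the pin meets the latch's plunger and pushes it the last 14 mm against about 4 N of friction; it stays down. The cap cannot turn until the pin is in as far as it goes, the underside of its handle on the deck
- cap_grip (a point): centre of the cap's fin: 16 mm thick (x), 46 mm long (y), 40 mm tall (z), lighter brown, on a dark brown disc 66 mm across and 8 mm thick lying on the deck; 28 mm above the deck when seated. At the start the fin lies along the machine's y within 3 degrees. About 0.12 kg
- pin_grip (a point): centre of the pin's orange handle, an upright cylinder 16 mm across and 44 mm tall; below it a steel shank 8 mm across and 34 mm long with a tapered tip (tip 56 mm below this point, handle's underside 22 mm below). z up along the pin. It stands in its wooden block, handle resting on the block. Mass about 40 g
- pin_block: fixed wooden block 60 x 60 x 40 mm holding the pin in a central hole; origin at the centre of its underside
- tin: food tin, gold label, 74 mm across, 110 mm tall; bystander, leave alone; origin at the centre of its underside
- jar: amber glass jar with a gold lid, 70 mm across, 120 mm tall; bystander, leave alone; origin at the centre of its underside
- mug: orange mug, 82 mm across, 90 mm tall; bystander, leave alone; origin at the centre of its underside
- lid_lifter: flat chrome lid lifter lying down, 150 x 34 x 5 mm; bystander, leave alone; origin at the centre of its underside
- bottle_opener: flat orange plastic bottle opener lying down, 120 x 36 x 10 mm; bystander, leave alone; origin at the centre of its underside
- corkscrew: corkscrew lying down, brown resin handle 90 mm long, 22 mm thick; bystander, leave alone; origin at the centre of its underside
- pin: the pin; origin at its tip, 56 mm below pin_grip
- cap: the cap; origin at the bottom of its 26 mm stem, on the axis, 54 mm below cap_grip, same axes. A 48 mm cross bar (along y) on the stem hooks under the deck. Latch released, it turns about 25 degrees one way and stops firmly; the other way, clockwise or anticlockwise, unknown, it turns on and lifts straight off when 70 to 105 degrees from its start
Not all that is in view belongs to the job. What is shaped like the cap but blue is not meant.

How it is judged:
On the way, in this order (a step that is already met when the one before it is completed fails the run):
1. the pin is pushed fully home in the hole beside the cap (z of pin_grip in the frame of pin_hole between 0.015 and 0.025 m and horizontal distance between pin_grip and pin_hole below 0.006 m and angle between pin_grip's own z axis and vertical below 0.12 rad), for 0.2 s.
2. the cap is turned free and lifted clear of the port (z of cap_grip in the frame of port above 0.073 m), for 0.2 s.
At the end, for the whole second after the job is handed in: The cap is held still in the fingers, at least 45 mm above where it sat, touching neither machine, block, pin nor bystanders; the pin is still home (handle within 3 mm of the deck, within 6 mm of the hole axis, upright within 0.12 rad) (all of step 1 and z of cap_grip in the frame of port above 0.073 m and contact force between the fingers and cap above 1 N and contact force between cap and machine below 0.2 N and contact force between cap and pin_block below 0.2 N and contact force between cap and pin below 0.2 N and contact force between cap and tin below 0.2 N and contact force between cap and jar below 0.2 N and contact force between cap and mug below 0.2 N and contact force between cap and lid_lifter below 0.2 N and contact force between cap and bottle_opener below 0.2 N and contact force between cap and corkscrew below 0.2 N and linear speed of cap below 0.05 m/s); the arm keeps its last pose, push and grip.
It fails at once if a bystander is shifted more than 3 cm (distance of any of tin, jar, mug, lid_lifter, bottle_opener, corkscrew from where it was at the start of the episode above 0.03 m).
It also fails if it takes over 58 s, if anything falls off the work surface, if the arm or the gripper's body presses on something with over 40 N, if the wrist force passes 120 N, or if a joint passes its speed limit or range.

## Working session

There is one attempt and no reset: what is moved stays moved. The work goes in short steps, Python scripts to look and compute and a tool call to move; the robot and the scene stay as the last step left them, time stands still between calls to the robot, and variables do not carry over. Pictures are saved under pics/ and viewed, at most 10 in all, crops included, and the job is handed in when it is done.

Besides the shell and the picture viewer there is one more tool, called after "Emit:" as name(argument=value, ...), one argument or row to a line, values as JSON. send_rows: Moves the arm, as the interface text tells. Its arguments: {"type":"object","properties":{"commands":{"type":"array","items":{"type":"object","properties":{"linear":{"type":"array","items":{"type":"number"}},"turn":{"type":"number"}}}},"hand":{"type":"number"}},"required":["commands"]}

```bash
mkdir -p pics; ls
python3 - <<'E'
from station import r
import cv2,numpy as np,pickle
o=r.observe();print({k:np.round(v,3) for k,v in o.items()})
d={}
for n in("scene","side","wrist"):
    c=r.camera(n);d[n]=c;cv2.imwrite(f"pics/{n}0.png",c["frame"])
    print(n,{k:np.round(v,3).tolist() for k,v in c.items() if k!="frame"})
pickle.dump((o,d),open("d0.pkl","wb"))
E
```

```text
pics
{'t': np.float64(0.0), 'joint_positions': array([0.974, 0.105, 0.096, 1.564, 0.   , 1.353]), 'qvel': array([-0.001,  0.001,  0.001, -0.001, -0.   ,  0.001]), 'joint_torque': array([-0.0000e+00, -5.5693e+01,  5.0365e+01,  1.7000e-02, -0.0000e+00,
       -0.0000e+00]), 'ee_pos': array([0.222, 0.557, 0.199]), 'tool_rot': array([ 0.188,  0.982, -0.001, -0.   ]), 'force': array([-0.465, -0.107,  0.119]), 'wrist_torque': array([-0.003,  0.011, -0.009]), 'grip_force': np.float64(0.0), 'opening': np.float64(0.085)}
scene {'fx': 610.23, 'fy': 610.23, 'cx': 326.915, 'cy': 236.475, 'R': [[0.663, 0.748, 0.008], [0.488, -0.425, -0.763], [-0.568, 0.51, -0.647]], 't': [-0.383, -0.221, 1.86]}
side {'fx': 624.142, 'fy': 624.142, 'cx': 318.776, 'cy': 236.147, 'R': [[-0.975, -0.22, -0.005], [-0.149, 0.677, -0.72], [0.162, -0.702, -0.694]], 't': [0.551, 0.158, 1.505]}
wrist {'fx': 371.648, 'fy': 371.648, 'cx': 320.505, 'cy': 241.197, 'hand_eye': [[0.001, -0.962, -0.273, 0.068], [1.0, 0.001, 0.0, -0.001], [0.0, -0.273, 0.962, -0.175], [0.0, 0.0, 0.0, 1.0]]}
```

View pics/scene0.png

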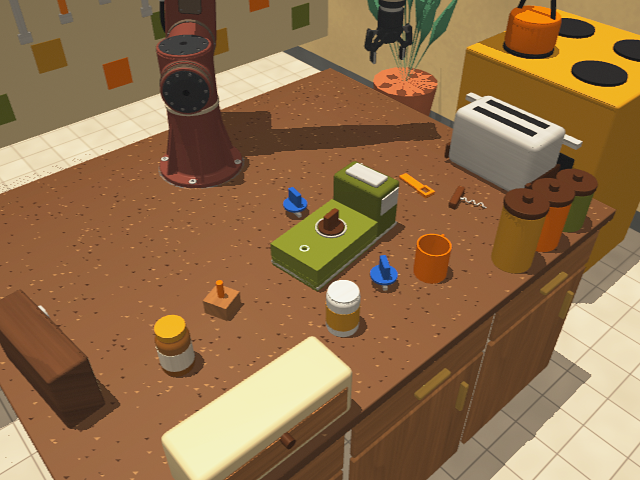

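View pics/side0.png

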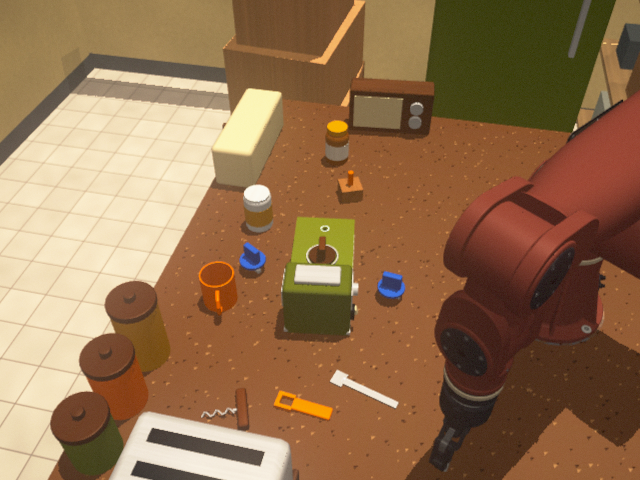

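The scene view shows the machine with its brown cap at (331,222) and the white-ringed hole at (304,248). The pin in its block is at (220,290). In the side view the hole is at (325,229), the cap at (322,250) and the pin at (350,179).

Lookalikes in the scene view:
- **Cap:** brown fin (331,222), or the blue decoys at (295,202) and (384,272). I choose the brown one.
- **Pin:** orange handle on the block (220,290). The orange bottle opener (416,184) and corkscrew (457,196) are not it.

```bash
cat > h.py <<'E'
import cv2,numpy as np
from scipy.spatial.transform import Rotation as Ro
def ray(c,uv):
    d=np.array([(uv[0]-c["cx"])/c["fx"],(uv[1]-c["cy"])/c["fy"],1.]);R=np.array(c["R"])
    return -R.T@np.array(c["t"]),R.T@d
def plane(c,uv,z):
    o,d=ray(c,uv);return o+d*(z-o[2])/d[2]
def wray(c,o,uv):
    v=np.array([uv[0]-c["cx"],uv[1]-c["cy"]]);rr=np.hypot(*v)+1e-9;th=rr/c["fx"]
    d=np.r_[v/rr*np.sin(th),np.cos(th)];H=np.array(c["hand_eye"]);T=Ro.from_quat(o["tool_rot"])
    return T.apply(H[:3,3])+o["ee_pos"],T.apply(H[:3,:3]@d)
def wplane(c,o,uv,z):
    p,d=wray(c,o,uv);return p+d*(z-p[2])/d[2]
def wproj(c,o,X):
    H=np.array(c["hand_eye"]);T=Ro.from_quat(o["tool_rot"])
    q=H[:3,:3].T@(T.inv().apply(np.array(X)-o["ee_pos"])-H[:3,3])
    th=np.arctan2(np.hypot(q[0],q[1]),q[2]);n=q[:2]/np.hypot(q[0],q[1])
    return np.array([c["cx"],c["cy"]])+n*th*c["fx"]
def togo(o,X):
    "shift to X in tool axes, cm"
    return 100*Ro.from_quat(o["tool_rot"]).inv().apply(np.array(X)-o["ee_pos"])
E
python3 - <<'E'
import pickle,cv2,numpy as np
from h import *
o,d=pickle.load(open("d0.pkl","rb"))
s,e=d["scene"],d["side"]
for n,a,b,z in(("hole",(304,248),(325,229),.07),("capfintop",(330,213),(322,238),.118),("pintop",(220,283),(350,173),.084)):
    print(n,plane(s,a,z).round(4),plane(e,b,z).round(4))
c1=cv2.resize(s["frame"][180:330,190:390],None,fx=3,fy=3,interpolation=cv2.INTER_CUBIC)
c2=cv2.resize(e["frame"][150:350,270:370],None,fx=2.25,fy=2.25,interpolation=cv2.INTER_CUBIC)
cv2.imwrite("pics/crop.png",np.hstack([c1,c2])[:, :800])
E
```

```text
hole [ 0.5642 -0.0627  0.07  ] [ 0.5622 -0.0614  0.07  ]
capfintop [0.549  0.0337 0.118 ] [0.5517 0.0208 0.118 ]
pintop [ 0.5444 -0.288   0.084 ] [ 0.5395 -0.2834  0.084 ]
```

View pics/crop.png

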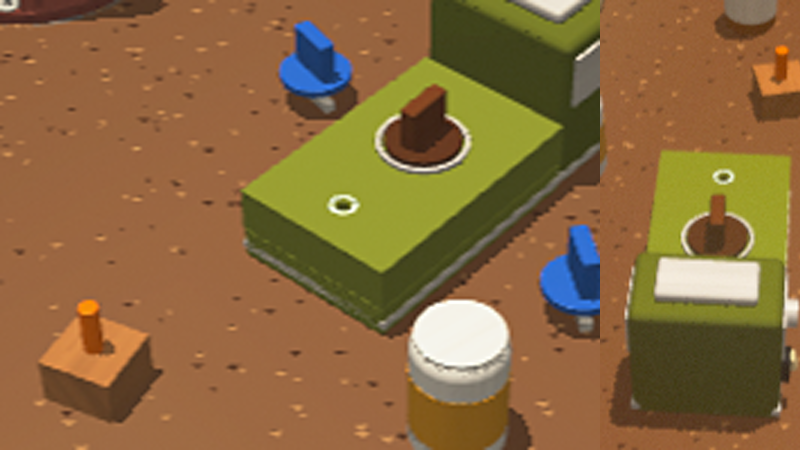

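The crop confirms it: brown cap, white-ringed hole, and orange pin in the wooden block, with blue decoys on either side. I'm heading for a point above the pin.

Emit:
send_rows(
  commands=[
    {"linear":[-2.43,-2.66,0],"turn":0},
    {"linear":[-4.86,-5.32,0],"turn":0},
    {"linear":[-7.3,-7.98,0],"turn":0},
    {"linear":[-9.73,-10.64,0],"turn":0},
    {"linear":[-12.2,-13.3,0],"turn":0},
  ],
  hand=0,
)

```text
t: 0.57
ee_pos: [0.286, 0.3873, 0.1992]
tool_rot: [0.188, 0.982, -0.0, -0.0]
force: [0.5, -0.1, 0.3]
opening: 0.0856
grip_force: 0.0
```

Emit:
send_rows(
  commands=[
    {"linear":[-2.43,-2.66,0],"turn":0},
    {"linear":[-4.86,-5.32,0],"turn":0},
    {"linear":[-7.3,-7.98,0],"turn":0},
    {"linear":[-9.73,-10.64,0],"turn":0},
    {"linear":[-12.2,-13.3,0],"turn":0},
  ],
)

```text
t: 0.98
ee_pos: [0.3503, 0.2186, 0.1995]
tool_rot: [0.188, 0.982, 0.0, 0.0]
force: [0.4, -0.7, -0.4]
opening: 0.0858
grip_force: 0.0
```

Emit:
send_rows(
  commands=[
    {"linear":[-2.43,-2.66,0],"turn":0},
    {"linear":[-4.86,-5.32,0],"turn":0},
    {"linear":[-7.3,-7.98,0],"turn":0},
    {"linear":[-9.73,-10.64,0],"turn":0},
    {"linear":[-12.2,-13.3,0],"turn":0},
  ],
)

```text
t: 1.4
ee_pos: [0.4146, 0.0496, 0.1996]
tool_rot: [0.188, 0.982, 0.0, 0.0]
force: [1.5, 0.4, -0.4]
opening: 0.0857
grip_force: 0.0
```

Emit:
send_rows(
  commands=[
    {"linear":[-2.43,-2.66,0],"turn":0},
    {"linear":[-4.86,-5.32,0],"turn":0},
    {"linear":[-7.3,-7.98,0],"turn":0},
    {"linear":[-9.73,-10.64,0],"turn":0},
    {"linear":[-12.2,-13.3,0],"turn":0},
  ],
)

```text
t: 1.82
ee_pos: [0.4787, -0.1192, 0.1994]
tool_rot: [0.188, 0.982, 0.0, 0.0]
force: [0.3, 0.6, -0.2]
opening: 0.0854
grip_force: 0.0
```

Emit:
send_rows(
  commands=[
    {"linear":[-2.43,-2.66,0],"turn":0.12},
    {"linear":[-4.86,-5.32,0],"turn":0.24},
    {"linear":[-7.3,-7.98,0],"turn":0.36},
    {"linear":[-9.73,-10.64,0],"turn":0.48},
    {"linear":[-12.0,-13.1,0],"turn":0.6},
  ],
)

```text
t: 2.23
ee_pos: [0.5418, -0.2853, 0.199]
tool_rot: [0.473, 0.881, 0.0, -0.0]
force: [0.3, 0.7, 0.3]
opening: 0.0856
grip_force: 0.0
```

Emit:
send_rows(
  commands=[
    {"linear":[0,0,0],"turn":0.12},
    {"linear":[0,0,0],"turn":0.24},
    {"linear":[0,0,0],"turn":0.36},
    {"linear":[0,0,0],"turn":0.47},
    {"linear":[0,0,0],"turn":0.47},
  ],
)

```text
t: 2.65
ee_pos: [0.5414, -0.2833, 0.1991]
tool_rot: [0.665, 0.747, 0.0, -0.0]
force: [-0.3, 0.6, -0.5]
opening: 0.0856
grip_force: 0.0
```

Run:
```python
from station import r
from h import *
import pickle
o=r.observe();c=r.camera("wrist");pickle.dump((o,c),open("w1.pkl","wb"))
print(o["t"],o["ee_pos"].round(4),o["tool_rot"].round(3),o["joint_positions"].round(2))
print(wproj(c,o,[.542,-.286,.084]),wproj(c,o,[.563,-.062,.07]))
cv2.imwrite("pics/w1.png",c["frame"])
```

```text
2.65 [ 0.5414 -0.2833  0.1991] [ 0.665  0.747  0.    -0.   ] [-0.7   0.14  0.13  1.57  0.    0.76]
[320.29469789 227.67790414] [376.67108162 -28.95851491]
```

View pics/w1.png

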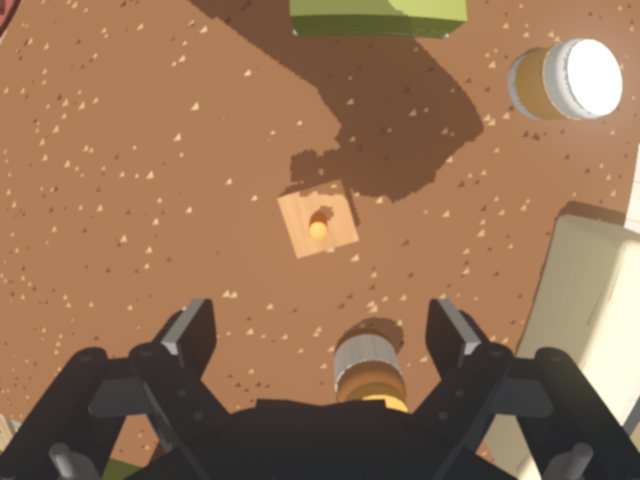

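Pin top is at about (318,230), close to the predicted (320,228). The jar sits below it at (370,375), so I'm checking clearance.

Run:
```python
from h import *
import pickle
o,c=pickle.load(open("w1.pkl","rb"))
m=cv2.inRange(cv2.cvtColor(c["frame"],cv2.COLOR_BGR2HSV)[200:250,290:350],(8,170,190),(22,255,255))
ys,xs=np.nonzero(m);print(len(xs),xs.min()+290,xs.max()+290,ys.min()+200,ys.max()+200)
P=wplane(c,o,(318,230.5),.084);print(P.round(4),togo(o,P).round(2))
_,d=pickle.load(open("d0.pkl","rb"))
print("jar lid",plane(d["scene"],(171,328),.12),plane(d["side"],(337,128),.12), "tin",plane(d["scene"],(343,292),.11))
print("block corners",[wplane(c,o,p,.04).round(4)[:2] for p in((278,199),(342,181),(358,240),(297,258))])
```

```text
5 311 323 221 223
[ 0.5404 -0.2885  0.084 ] [-0.52 -0.16 11.51]
jar lid [ 0.61913915 -0.44907519  0.12      ] [ 0.60853921 -0.4387993   0.12      ] tin [ 0.76221773 -0.11967606  0.11      ]
block corners [array([ 0.5017, -0.2744]), array([ 0.5575, -0.2513]), array([ 0.5797, -0.3043]), array([ 0.5247, -0.3286])]
```

Emit:
send_rows(
  commands=[
    {"linear":[-0.56,-0.14,2.5],"turn":0},
    {"linear":[-0.56,-0.14,5],"turn":0},
    {"linear":[-0.56,-0.14,7.5],"turn":0},
    {"linear":[-0.56,-0.14,10],"turn":0},
    {"linear":[-0.56,-0.14,11],"turn":0},
  ],
)

```text
t: 3.12
ee_pos: [0.5393, -0.2877, 0.0857]
tool_rot: [0.661, 0.75, -0.0, -0.002]
force: [-0.7, -0.1, -0.0]
opening: 0.0856
grip_force: 0.0
```

Emit:
send_rows(
  commands=[
    {"linear":[0,0,1.2],"turn":0},
    {"linear":[0,0,2.4],"turn":0},
    {"linear":[0,0,3.6],"turn":0},
    {"linear":[0,0,4.1],"turn":0},
    {"linear":[0,0,4.1],"turn":0},
  ],
)

```text
t: 3.53
ee_pos: [0.5404, -0.2886, 0.0474]
tool_rot: [0.663, 0.749, 0.0, -0.001]
force: [-0.1, 0.9, 0.4]
opening: 0.0854
grip_force: 0.0
```

Emit:
send_rows(
  commands=[
    {"linear":[0,0,0],"turn":0},
    {"linear":[0,0,0],"turn":0},
    {"linear":[0,0,0],"turn":0},
    {"linear":[0,0,0],"turn":0},
    {"linear":[0,0,0],"turn":0},
  ],
  hand=255,
)

```text
t: 3.95
ee_pos: [0.5412, -0.2893, 0.0491]
tool_rot: [0.663, 0.749, 0.0, 0.0]
force: [-0.4, 0.2, 0.2]
opening: 0.0257
grip_force: 0.0
```

Emit:
send_rows(
  commands=[
    {"linear":[0,0,0],"turn":0},
    {"linear":[0,0,0],"turn":0},
    {"linear":[0,0,0],"turn":0},
    {"linear":[0,0,0],"turn":0},
    {"linear":[0,0,0],"turn":0},
  ],
)

```text
t: 4.37
ee_pos: [0.5411, -0.2893, 0.0491]
tool_rot: [0.663, 0.749, 0.0, 0.0]
force: [-0.7, -1.0, 5.1]
opening: 0.0109
grip_force: 58.8
```

Emit:
send_rows(
  commands=[
    {"linear":[0,0,-1.5],"turn":0},
    {"linear":[0,0,-3],"turn":0},
    {"linear":[0,0,-4.5],"turn":0},
    {"linear":[0,0,-6],"turn":0},
    {"linear":[0,0,-7.5],"turn":0},
  ],
)

```text
t: 4.78
ee_pos: [0.5406, -0.2887, 0.1236]
tool_rot: [0.663, 0.749, 0.0, -0.001]
force: [0.7, -0.5, -0.3]
opening: 0.0105
grip_force: 58.6
```

Emit:
send_rows(
  commands=[
    {"linear":[0,0,-1.5],"turn":0},
    {"linear":[0,0,-3],"turn":0},
    {"linear":[0,0,-4],"turn":0},
    {"linear":[0,0,-4.5],"turn":0},
    {"linear":[0,0,-4.5],"turn":0},
  ],
)

```text
t: 5.2
ee_pos: [0.5413, -0.2893, 0.1693]
tool_rot: [0.663, 0.749, 0.0, 0.001]
force: [-0.3, -1.1, -0.4]
opening: 0.0106
grip_force: 58.6
```

Run:
```python
from station import r
from h import *
import pickle
o=r.observe();d={n:r.camera(n) for n in("scene","side","wrist")};pickle.dump((o,d),open("d2.pkl","wb"))
print(o["t"],o["ee_pos"].round(4),o["tool_rot"].round(4),o["opening"],o["grip_force"])
s,e=d["scene"],d["side"]
def pr(c,X):
    q=np.array(c["R"])@X+c["t"];return np.array([c["fx"]*q[0]/q[2]+c["cx"],c["fy"]*q[1]/q[2]+c["cy"]])
X=o["ee_pos"]
ims=[]
for c in(s,e):
    u,v=pr(c,X).astype(int);print(u,v,[pr(c,X+[0,0,h]).round(1) for h in(.036,-.008,-.042)])
    ims.append(cv2.resize(c["frame"][v-35:v+25,u-20:u+20],(400,600),interpolation=cv2.INTER_CUBIC))
cv2.imwrite("pics/p2.png",np.hstack(ims)); cv2.imwrite("pics/w2.png",d["wrist"]["frame"])
```

```text
5.2 [ 0.5413 -0.2893  0.1693] [6.627e-01 7.489e-01 1.000e-04 6.000e-04] 0.010585482093678548 58.59127163887024
214 253 [array([212.5, 241. ]), array([214.8, 256.6]), array([216.6, 268.3])]
350 146 [array([351.1, 135.4]), array([350.6, 148.9]), array([350.2, 159.1])]
```

View pics/p2.png

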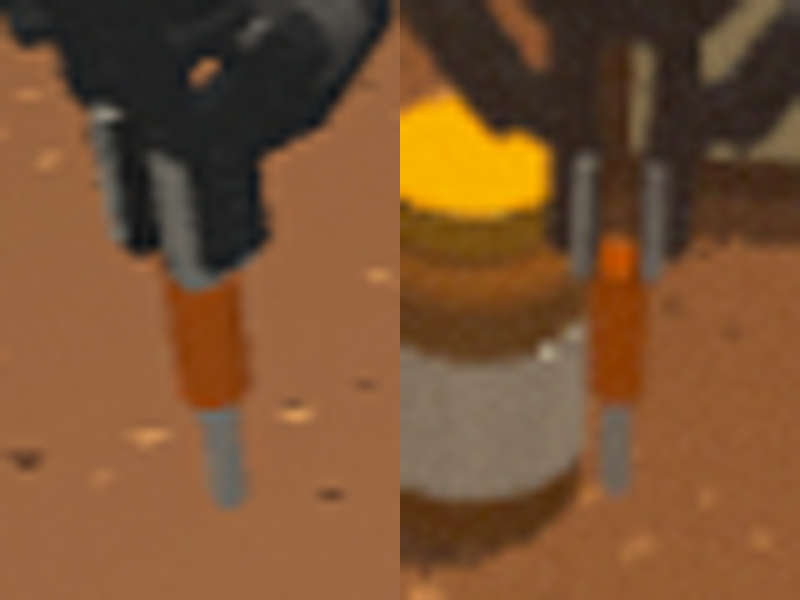

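View pics/w2.png

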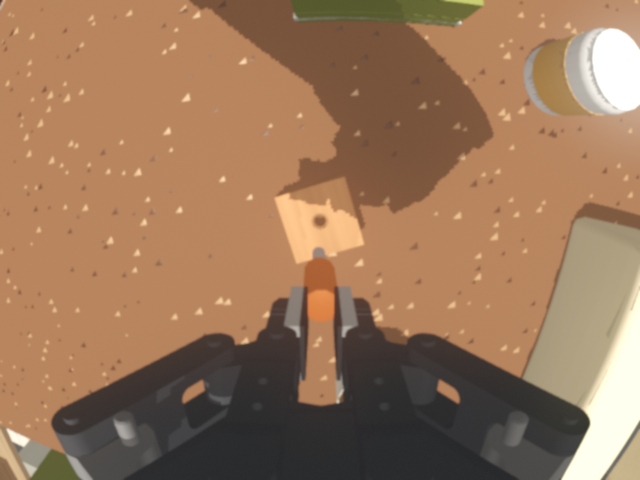

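The pin is held upright, but the fingers seem to grip only the upper part of the handle. I'm checking the offset with the wrist view.

Run:
```python
from h import *
import pickle
o,d=pickle.load(open("d2.pkl","rb"));c=d["wrist"]
for h in(.036,.02,0,-.008,-.042):print(h,wproj(c,o,o["ee_pos"]+[0,0,h]).round(1))
print("block hole",wplane(c,o,(320,221),.04).round(4))
im=cv2.resize(c["frame"][230:350,260:380],(480,480),interpolation=cv2.INTER_CUBIC)
cv2.imwrite("pics/w2c.png",im)
# pin hole: refine white ring in scene & side
_,d0=pickle.load(open("d0.pkl","rb"))
for n,(u,v) in(("scene",(304,248)),("side",(325,229))):
    f=d0[n]["frame"][v-9:v+10,u-10:u+11].astype(int);m=f.min(2)>150
    ys,xs=np.nonzero(m);cu,cv=(xs.min()+xs.max())/2+u-10,(ys.min()+ys.max())/2+v-9
    print(n,len(xs),cu,cv,plane(d0[n],(cu,cv),.07).round(4))
```

```text
0.036 [319.4 308.2]
0.02 [319.5 292.6]
0 [319.6 276.6]
-0.008 [319.6 271.1]
-0.042 [319.7 251.6]
block hole [ 0.5415 -0.2899  0.04  ]
scene 30 304.5 248.0 [ 0.565  -0.0618  0.07  ]
side 25 324.5 228.5 [ 0.5638 -0.0629  0.07  ]
```

View pics/w2c.png

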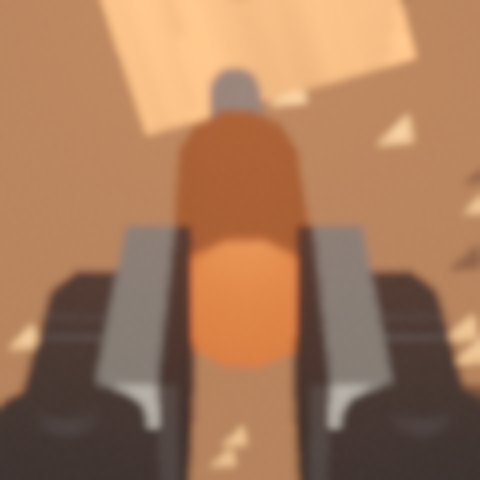

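The pin is upright and on the tool axis, about 2 mm lower than nominal. I'm moving it above the hole.

Emit:
send_rows(
  commands=[
    {"linear":[2,0.5,0],"turn":0},
    {"linear":[4.5,1,0],"turn":0},
    {"linear":[7,1.6,0],"turn":0},
    {"linear":[9.5,2.15,0],"turn":0},
    {"linear":[12,2.7,0],"turn":0},
  ],
)

```text
t: 5.77
ee_pos: [0.5526, -0.1653, 0.1674]
tool_rot: [0.663, 0.749, -0.0, -0.001]
force: [0.1, -0.6, -0.0]
opening: 0.0103
grip_force: 58.6
```

Emit:
send_rows(
  commands=[
    {"linear":[2.5,0.58,0],"turn":0},
    {"linear":[5,1.15,0],"turn":0},
    {"linear":[7.5,1.73,0],"turn":0},
    {"linear":[9.5,2.2,0],"turn":0},
    {"linear":[10.25,2.36,0],"turn":0},
  ],
)

```text
t: 6.18
ee_pos: [0.5636, -0.0593, 0.1676]
tool_rot: [0.662, 0.75, 0.0, -0.001]
force: [0.4, -0.8, -0.2]
opening: 0.0107
grip_force: 58.6
```

Emit:
send_rows(
  commands=[
    {"linear":[0,0,0.5],"turn":0},
    {"linear":[0,0,1],"turn":0},
    {"linear":[0,0,1.5],"turn":0},
    {"linear":[0,0,2],"turn":0},
    {"linear":[0,0,2],"turn":0},
  ],
)

```text
t: 6.6
ee_pos: [0.5632, -0.0628, 0.1468]
tool_rot: [0.663, 0.748, -0.0, -0.001]
force: [0.5, 0.2, -1.8]
opening: 0.0109
grip_force: 58.6
```

Run:
```python
from station import r
from h import *
import pickle
o=r.observe();c=r.camera("wrist");pickle.dump((o,c),open("w3.pkl","wb"))
print(o["t"],o["ee_pos"].round(4),o["tool_rot"].round(3),o["opening"])
print(wproj(c,o,[.5644,-.0623,.07]),wproj(c,o,o["ee_pos"]-[0,0,.044]))
cv2.imwrite("pics/w3.png",np.hstack([cv2.resize(c["frame"],(400,300)),cv2.resize(c["frame"][200:350,245:395],(400,400))[:300]]))
```

```text
6.6 [ 0.5632 -0.0628  0.1468] [ 0.663  0.748 -0.    -0.001] 0.01088304426878066
[321.82696254 236.4397986 ] [319.89185865 250.76302748]
```

View pics/w3.png

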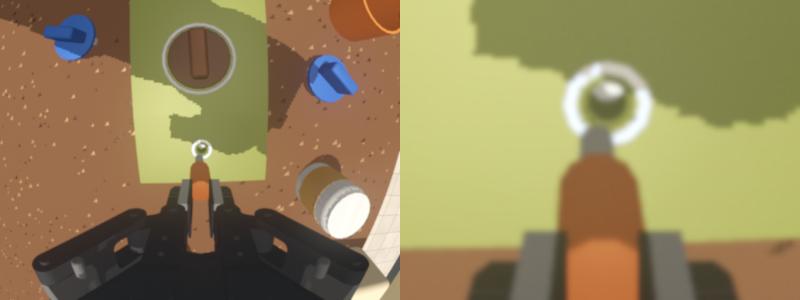

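The ring centre is at about (322.6,238.6), so the hole is about 2 mm in +tool y and 1 mm in −tool x from the tool axis. I'm correcting and descending while watching the force.

Emit:
send_rows(
  commands=[
    {"linear":[-0.1,0.2,0.5],"turn":0},
    {"linear":[-0.1,0.2,1],"turn":0},
    {"linear":[-0.1,0.2,1.5],"turn":0},
    {"linear":[-0.1,0.2,2],"turn":0},
    {"linear":[-0.1,0.2,2.5],"turn":0},
  ],
)

```text
t: 7.07
ee_pos: [0.5661, -0.0628, 0.123]
tool_rot: [0.663, 0.749, 0.0, -0.0]
force: [0.2, 0.4, -0.1]
opening: 0.0105
grip_force: 58.6
```

Emit:
send_rows(
  commands=[
    {"linear":[0,0,0.4],"turn":0},
    {"linear":[0,0,0.8],"turn":0},
    {"linear":[0,0,1.2],"turn":0},
    {"linear":[0,0,1.6],"turn":0},
    {"linear":[0,0,1.6],"turn":0},
  ],
)

```text
t: 7.48
ee_pos: [0.5657, -0.0626, 0.1066]
tool_rot: [0.663, 0.749, -0.0, -0.001]
force: [-0.4, -0.2, -1.4]
opening: 0.0112
grip_force: 58.6
```

Emit:
send_rows(
  commands=[
    {"linear":[0,0,0.3],"turn":0},
    {"linear":[0,0,0.6],"turn":0},
    {"linear":[0,0,0.9],"turn":0},
    {"linear":[0,0,1.2],"turn":0},
    {"linear":[0,0,1.5],"turn":0},
  ],
)

```text
t: 7.9
ee_pos: [0.5662, -0.0628, 0.0924]
tool_rot: [0.663, 0.749, 0.0, 0.0]
force: [-0.8, 0.1, 3.4]
opening: 0.0107
grip_force: 59.0
```

Emit:
send_rows(
  commands=[
    {"linear":[0,0,0.2],"turn":0},
    {"linear":[0,0,0.4],"turn":0},
    {"linear":[0,0,0.6],"turn":0},
    {"linear":[0,0,0.8],"turn":0},
    {"linear":[0,0,0.8],"turn":0},
  ],
)

```text
t: 8.32
ee_pos: [0.5663, -0.0628, 0.0845]
tool_rot: [0.663, 0.749, 0.0, 0.0]
force: [0.6, -0.3, 1.5]
opening: 0.0108
grip_force: 59.0
```

Emit:
send_rows(
  commands=[
    {"linear":[0,0,0.15],"turn":0},
    {"linear":[0,0,0.3],"turn":0},
    {"linear":[0,0,0.4],"turn":0},
    {"linear":[0,0,0.4],"turn":0},
    {"linear":[0,0,0.4],"turn":0},
  ],
)

```text
t: 8.73
ee_pos: [0.5662, -0.0628, 0.0805]
tool_rot: [0.663, 0.749, 0.0, -0.0]
force: [1.0, -0.6, 1.8]
opening: 0.0108
grip_force: 59.0
```

Emit:
send_rows(
  commands=[
    {"linear":[0,0,0.1],"turn":0},
    {"linear":[0,0,0.2],"turn":0},
    {"linear":[0,0,0.2],"turn":0},
    {"linear":[0,0,0.2],"turn":0},
    {"linear":[0,0,0.2],"turn":0},
  ],
)

```text
t: 9.15
ee_pos: [0.5663, -0.0629, 0.079]
tool_rot: [0.663, 0.749, 0.0, 0.0]
force: [-1.1, 0.1, 6.6]
opening: 0.0108
grip_force: 59.7
```

Emit:
send_rows(
  commands=[
    {"linear":[0,0,0.1],"turn":0},
    {"linear":[0,0,0.2],"turn":0},
    {"linear":[0,0,0.2],"turn":0},
    {"linear":[0,0,0.2],"turn":0},
    {"linear":[0,0,0.2],"turn":0},
  ],
)

```text
t: 9.57
ee_pos: [0.567, -0.0632, 0.0788]
tool_rot: [0.663, 0.749, 0.0, 0.001]
force: [-3.9, 0.2, 17.4]
opening: 0.0109
grip_force: 61.3
```

Seated firmly: 17 N with the handle on the deck, 29.7 mm above the height it had on the block. I'm releasing, rising and locating the cap.

Emit:
send_rows(
  commands=[
    {"linear":[0,0,-0.3],"turn":0},
    {"linear":[0,0,-0.3],"turn":0},
    {"linear":[0,0,-0.3],"turn":0},
    {"linear":[0,0,-0.3],"turn":0},
    {"linear":[0,0,-0.3],"turn":0},
  ],
  hand=0,
)

```text
t: 9.98
ee_pos: [0.5657, -0.0626, 0.0789]
tool_rot: [0.663, 0.749, -0.0, -0.001]
force: [0.0, -0.1, 0.4]
opening: 0.0705
grip_force: 0.0
```

Emit:
send_rows(
  commands=[
    {"linear":[0,0,0],"turn":0},
    {"linear":[0,0,0],"turn":0},
    {"linear":[0,0,0],"turn":0},
    {"linear":[0,0,0],"turn":0},
    {"linear":[0,0,-1],"turn":0},
  ],
)

```text
t: 10.4
ee_pos: [0.5649, -0.0624, 0.088]
tool_rot: [0.663, 0.749, -0.001, -0.001]
force: [-0.7, 0.5, 0.3]
opening: 0.0855
grip_force: 0.0
```

Emit:
send_rows(
  commands=[
    {"linear":[0,0,-2],"turn":0},
    {"linear":[0,0,-4],"turn":0},
    {"linear":[0,0,-6],"turn":0},
    {"linear":[0,0,-8],"turn":0},
    {"linear":[0,0,-10],"turn":0},
  ],
)

```text
t: 10.82
ee_pos: [0.5662, -0.0628, 0.1915]
tool_rot: [0.663, 0.749, 0.0, 0.0]
force: [-0.1, -0.4, 0.4]
opening: 0.0851
grip_force: 0.0
```

Emit:
send_rows(
  commands=[
    {"linear":[0,0,-0.5],"turn":0},
    {"linear":[0,0,-0.5],"turn":0},
    {"linear":[0,0,-0.5],"turn":0},
    {"linear":[0,0,-0.5],"turn":0},
    {"linear":[0,0,-0.5],"turn":0},
  ],
)

```text
t: 11.23
ee_pos: [0.5655, -0.0626, 0.1932]
tool_rot: [0.663, 0.749, -0.0, -0.001]
force: [-0.1, -0.7, -0.0]
opening: 0.0855
grip_force: 0.0
```

Run:
```python
from station import r
from h import *
import pickle
o=r.observe();c=r.camera("wrist");pickle.dump((o,c),open("w4.pkl","wb"))
print(o["t"],o["ee_pos"].round(4),o["tool_rot"].round(3),o["joint_positions"].round(2))
print(wproj(c,o,[.565,-.0637,.114]))
cv2.imwrite("pics/w4.png",c["frame"])
```

```text
11.2333 [ 0.5655 -0.0626  0.1932] [ 0.663  0.749 -0.    -0.001] [-0.34  0.01 -0.01  1.55  0.    1.11]
[319.18899485 237.46070082]
```

View pics/w4.png

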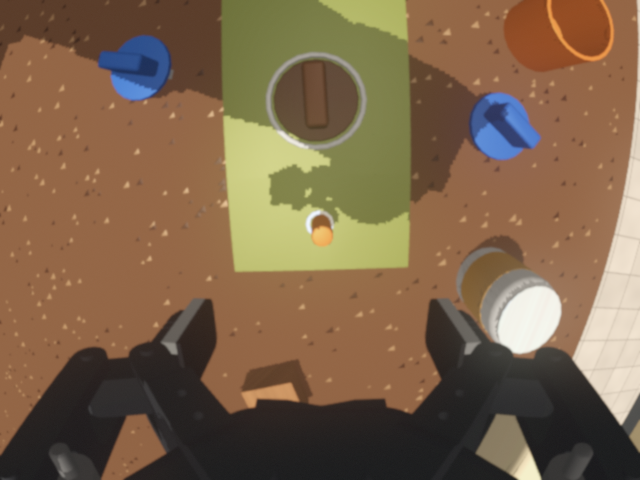

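The pin is home, its top at (321,236). The cap ring is centred at (316,101) and the fin top runs from (314,60) to (317,127).

Run:
```python
from h import *
import pickle
o,c=pickle.load(open("w4.pkl","rb"))
R=wplane(c,o,(316,101),.075);a=wplane(c,o,(314,60),.118);b=wplane(c,o,(317,127),.118)
print("ring",R.round(4),"fin",((a+b)/2).round(4),np.hypot(*(a-b)[:2]),"finyaw",np.degrees(np.arctan2(*(a-b)[[1,0]])))
x=Ro.from_quat(o["tool_rot"]).apply([1,0,0]);print("toolyaw",np.degrees(np.arctan2(x[1],x[0])))
h=np.array([.565,-.0637]);v=R[:2]-h;print("hole->ring",np.hypot(*v),np.degrees(np.arctan2(v[1],v[0])))
e=[wplane(c,o,p,.07)[:2] for p in((235,271),(409,267))];w=e[1]-e[0];print("front edge",np.hypot(*w),np.degrees(np.arctan2(w[1],w[0]))+90)
print(togo(o,[*((R+(a+b)/2)/2)[:2],.075]).round(2))
```

```text
ring [0.5502 0.0342 0.075 ] fin [0.5504 0.0352 0.118 ] 0.04594914267268532 finyaw 99.5191625452031
toolyaw 96.98999626483777
hole->ring 0.09904269629699514 98.57377314099843
front edge 0.15135281966846903 98.48396973710888
[ 9.83 -0.3  11.83]
```

Emit:
send_rows(
  commands=[
    {"linear":[2,-0.06,0],"turn":0},
    {"linear":[4.5,-0.14,0],"turn":0},
    {"linear":[7,-0.21,0],"turn":0},
    {"linear":[9,-0.28,0],"turn":-0.02},
    {"linear":[9.8,-0.3,0],"turn":-0.035},
  ],
)

```text
t: 11.7
ee_pos: [0.5504, 0.0364, 0.194]
tool_rot: [0.648, 0.761, -0.0, -0.001]
force: [0.6, -0.5, 0.1]
opening: 0.0856
grip_force: 0.0
```

Emit:
send_rows(
  commands=[
    {"linear":[0,0,1.5],"turn":0},
    {"linear":[0,0,3],"turn":0},
    {"linear":[0,0,5],"turn":0},
    {"linear":[0,0,6.5],"turn":0},
    {"linear":[0,0,8],"turn":0},
  ],
)

```text
t: 12.12
ee_pos: [0.5508, 0.0338, 0.113]
tool_rot: [0.649, 0.76, -0.0, -0.0]
force: [0.2, -0.3, 0.8]
opening: 0.0856
grip_force: 0.0
```

Emit:
send_rows(
  commands=[
    {"linear":[0,0,1],"turn":0},
    {"linear":[0,0,2],"turn":0},
    {"linear":[0,0,3],"turn":0},
    {"linear":[0,0,3.4],"turn":0},
    {"linear":[0,0,3.4],"turn":0},
  ],
)

```text
t: 12.53
ee_pos: [0.5507, 0.0341, 0.0796]
tool_rot: [0.65, 0.76, -0.0, -0.001]
force: [-0.7, -0.4, 0.4]
opening: 0.0853
grip_force: 0.0
```

Emit:
send_rows(
  commands=[
    {"linear":[0,0,0],"turn":0},
    {"linear":[0,0,0],"turn":0},
    {"linear":[0,0,0],"turn":0},
    {"linear":[0,0,0],"turn":0},
    {"linear":[0,0,0],"turn":0},
  ],
  hand=255,
)

```text
t: 12.95
ee_pos: [0.5515, 0.0341, 0.081]
tool_rot: [0.649, 0.76, 0.0, 0.0]
force: [-0.4, 0.0, -0.3]
opening: 0.0256
grip_force: 0.0
```

Emit:
send_rows(
  commands=[
    {"linear":[0,0,0],"turn":0},
    {"linear":[0,0,0],"turn":0},
    {"linear":[0,0,0],"turn":0},
    {"linear":[0,0,0],"turn":0},
    {"linear":[0,0,0],"turn":0},
  ],
)

```text
t: 13.37
ee_pos: [0.5515, 0.0341, 0.081]
tool_rot: [0.649, 0.76, 0.0, 0.0]
force: [-2.1, 1.2, 4.4]
opening: 0.014
grip_force: 59.0
```

Run:
```python
from station import r
o=r.observe();print({k:o[k].round(3) for k in("ee_pos","force","wrist_torque","joint_positions","joint_torque")})
```

```text
{'ee_pos': array([0.551, 0.034, 0.081]), 'force': array([-2.074,  1.208,  4.412]), 'wrist_torque': array([ 0.125,  0.271, -0.032]), 'joint_positions': array([-0.175, -0.029, -0.255,  1.345,  0.   ,  1.239]), 'joint_torque': array([-4.2900e-01, -4.5892e+01,  4.7820e+01, -6.0000e-01, -1.2700e-01,
       -1.3000e-02])}
```

Emit:
send_rows(
  commands=[
    {"linear":[0,0,0],"turn":0.06},
    {"linear":[0,0,0],"turn":0.12},
    {"linear":[0,0,0],"turn":0.18},
    {"linear":[0,0,0],"turn":0.24},
    {"linear":[0,0,0],"turn":0.3},
  ],
)

```text
t: 13.78
ee_pos: [0.5514, 0.0343, 0.0811]
tool_rot: [0.757, 0.654, 0.0, 0.0]
force: [-3.6, 2.5, 7.8]
opening: 0.0135
grip_force: 59.5
```

```bash
cat > q.py <<'E'
from station import r
o=r.observe();print({k:o[k].round(3) for k in("ee_pos","tool_rot","force","wrist_torque","joint_positions")})
E
python3 q.py
```

```text
{'ee_pos': array([0.551, 0.034, 0.081]), 'tool_rot': array([0.757, 0.654, 0.   , 0.   ]), 'force': array([-3.601,  2.549,  7.759]), 'wrist_torque': array([0.482, 0.76 , 0.218]), 'joint_positions': array([-0.175, -0.03 , -0.255,  1.345,  0.   ,  1.541])}
```

Emit:
send_rows(
  commands=[
    {"linear":[0,0,0],"turn":0.06},
    {"linear":[0,0,0],"turn":0.12},
    {"linear":[0,0,0],"turn":0.18},
    {"linear":[0,0,0],"turn":0.22},
    {"linear":[0,0,0],"turn":0.22},
  ],
)

```text
t: 14.2
ee_pos: [0.5502, 0.0353, 0.0813]
tool_rot: [0.823, 0.568, -0.0, -0.001]
force: [-9.1, 4.6, 12.5]
opening: 0.014
grip_force: 66.0
```

```bash
python3 q.py
```

```text
{'ee_pos': array([0.55 , 0.035, 0.081]), 'tool_rot': array([ 0.823,  0.568, -0.   , -0.001]), 'force': array([-9.052,  4.563, 12.541]), 'wrist_torque': array([1.018, 1.929, 1.278]), 'joint_positions': array([-1.740e-01, -3.000e-02, -2.550e-01,  1.348e+00,  1.000e-03,
        1.760e+00])}
```

The torque about z jumped from 0.2 to 1.3 N·m at about 30°, which is the firm stop. I'm turning the other way.

Emit:
send_rows(
  commands=[
    {"linear":[0,0,0],"turn":-0.1},
    {"linear":[0,0,0],"turn":-0.2},
    {"linear":[0,0,0],"turn":-0.3},
    {"linear":[0,0,0],"turn":-0.4},
    {"linear":[0,0,0],"turn":-0.5},
  ],
)

```text
t: 14.62
ee_pos: [0.5517, 0.0339, 0.081]
tool_rot: [0.655, 0.755, 0.0, 0.001]
force: [1.1, 0.0, 4.0]
opening: 0.0131
grip_force: 59.6
```

Emit:
send_rows(
  commands=[
    {"linear":[0,0,0],"turn":-0.08},
    {"linear":[0,0,0],"turn":-0.16},
    {"linear":[0,0,0],"turn":-0.24},
    {"linear":[0,0,0],"turn":-0.32},
    {"linear":[0,0,0],"turn":-0.4},
  ],
)

```text
t: 15.03
ee_pos: [0.5518, 0.0339, 0.081]
tool_rot: [0.493, 0.87, 0.0, 0.001]
force: [1.1, 0.1, 3.8]
opening: 0.0133
grip_force: 59.6
```

Emit:
send_rows(
  commands=[
    {"linear":[0,0,0],"turn":-0.06},
    {"linear":[0,0,0],"turn":-0.12},
    {"linear":[0,0,0],"turn":-0.18},
    {"linear":[0,0,0],"turn":-0.24},
    {"linear":[0,0,0],"turn":-0.24},
  ],
)

```text
t: 15.45
ee_pos: [0.5517, 0.034, 0.081]
tool_rot: [0.385, 0.923, 0.0, 0.001]
force: [0.0, -0.5, 5.1]
opening: 0.0135
grip_force: 59.7
```

```bash
python3 q.py
```

```text
{'ee_pos': array([0.552, 0.034, 0.081]), 'tool_rot': array([0.385, 0.923, 0.   , 0.001]), 'force': array([ 0.037, -0.462,  5.078]), 'wrist_torque': array([-0.042, -0.132,  0.089]), 'joint_positions': array([-0.175, -0.029, -0.255,  1.345,  0.   ,  0.616])}
```

It passes 36° freely. I'm going on to about 90°.

Emit:
send_rows(
  commands=[
    {"linear":[0,0,0],"turn":-0.1},
    {"linear":[0,0,0],"turn":-0.2},
    {"linear":[0,0,0],"turn":-0.3},
    {"linear":[0,0,0],"turn":-0.4},
    {"linear":[0,0,0],"turn":-0.5},
  ],
)

```text
t: 15.87
ee_pos: [0.5517, 0.034, 0.081]
tool_rot: [0.145, 0.989, 0.0, 0.0]
force: [0.2, 0.2, 5.7]
opening: 0.0136
grip_force: 59.7
```

Emit:
send_rows(
  commands=[
    {"linear":[0,0,0],"turn":-0.1},
    {"linear":[0,0,0],"turn":-0.2},
    {"linear":[0,0,0],"turn":-0.3},
    {"linear":[0,0,0],"turn":-0.4},
    {"linear":[0,0,0],"turn":-0.43},
  ],
)

```text
t: 16.28
ee_pos: [0.5512, 0.0349, 0.0812]
tool_rot: [-0.07, 0.998, 0.001, 0.0]
force: [-3.5, 5.8, 8.4]
opening: 0.0135
grip_force: 60.3
```

Emit:
send_rows(
  commands=[
    {"linear":[0,0,-0.3],"turn":0},
    {"linear":[0,0,-0.6],"turn":0},
    {"linear":[0,0,-0.9],"turn":0},
    {"linear":[0,0,-1.2],"turn":0},
    {"linear":[0,0,-1.2],"turn":0},
  ],
)

```text
t: 16.7
ee_pos: [0.5517, 0.0336, 0.0933]
tool_rot: [-0.068, 0.998, -0.001, 0.0]
force: [-0.3, -0.5, -0.9]
opening: 0.0137
grip_force: 59.0
```

```bash
python3 q.py
```

```text
{'ee_pos': array([0.552, 0.034, 0.093]), 'tool_rot': array([-0.068,  0.998, -0.001,  0.   ]), 'force': array([-0.302, -0.481, -0.949]), 'wrist_torque': array([-0.049,  0.041,  0.051]), 'joint_positions': array([-1.750e-01, -3.400e-02, -2.370e-01,  1.367e+00, -1.000e-03,
       -3.110e-01])}
```

It's lifting freely, carrying about the cap's weight. I'm raising it further.

Emit:
send_rows(
  commands=[
    {"linear":[0,0,-1],"turn":0},
    {"linear":[0,0,-2],"turn":0},
    {"linear":[0,0,-3],"turn":0},
    {"linear":[0,0,-4],"turn":0},
    {"linear":[0,0,-5],"turn":0},
  ],
)

```text
t: 17.12
ee_pos: [0.5516, 0.0339, 0.1443]
tool_rot: [-0.068, 0.998, -0.0, 0.001]
force: [0.5, 1.0, -1.0]
opening: 0.0135
grip_force: 59.0
```

Emit:
send_rows(
  commands=[
    {"linear":[0,0,-1],"turn":0},
    {"linear":[0,0,-2],"turn":0},
    {"linear":[0,0,-3],"turn":0},
    {"linear":[0,0,-3.5],"turn":0},
    {"linear":[0,0,-3.5],"turn":0},
  ],
)

```text
t: 17.53
ee_pos: [0.552, 0.034, 0.1792]
tool_rot: [-0.068, 0.998, -0.0, 0.001]
force: [-0.5, 0.4, -1.3]
opening: 0.0138
grip_force: 59.0
```

Emit:
send_rows(
  commands=[
    {"linear":[0,0,0],"turn":0},
    {"linear":[0,0,0],"turn":0},
    {"linear":[0,0,0],"turn":0},
    {"linear":[0,0,0],"turn":0},
    {"linear":[0,0,0],"turn":0},
  ],
)

```text
t: 17.95
ee_pos: [0.551, 0.0341, 0.1772]
tool_rot: [-0.068, 0.998, 0.0, -0.0]
force: [0.2, -0.2, -1.6]
opening: 0.0137
grip_force: 59.0
```

```bash
python3 q.py
python3 - <<'E'
from station import r
import cv2,numpy as np
s=r.camera("scene")["frame"];e=r.camera("side")["frame"]
cv2.imwrite("pics/end.png",np.hstack([cv2.resize(s[130:290,230:390],(400,400)),cv2.resize(e[150:310,240:400],(400,400))]))
E
```

```text
{'ee_pos': array([0.551, 0.034, 0.177]), 'tool_rot': array([-0.068,  0.998,  0.   , -0.   ]), 'force': array([ 0.223, -0.246, -1.563]), 'wrist_torque': array([0.054, 0.008, 0.048]), 'joint_positions': array([-0.175, -0.045, -0.095,  1.521,  0.   , -0.311])}
```

View pics/end.png

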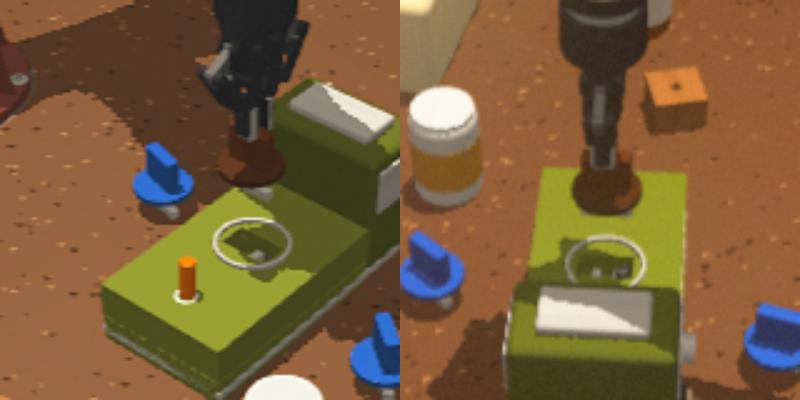

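The cap hangs free above the open port at (250,160) in the left view. The pin is home at (187,280), and nothing else has been disturbed. I'm handing in.

```bash
python3 -c "
from station import r
print(r.hand_in())"
```

```text
the job is handed in; nothing more can be done
None
```

The pin is fully home in its hole, and the cap came free turning anticlockwise as seen from above. The gripper now holds it about 9.6 cm above its seat, touching nothing else. I handed the job in at about 18 s; the hand-in returned no verdict.

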